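Let down the heavy lid of a tool case

ROBOT

A 6-joint arm with a two-finger parallel gripper is mounted at the origin on the work surface. World frame = base frame: x ahead of the robot, y to its left, z up, the work surface at z = 0. Lengths are in m, angles in rad, forces in N, time in s.
With the tool pointing down it reaches from about 0.275 to 0.725 m from the base axis. Payload 5.6 kg.
Tool frame: the origin (TCP) lies between the finger pads; the fingertips stand ahead of it and the grasp point (between the pads) is the TCP (nose_length is the z of the fingertips in the tool frame, in m); z points along the fingers, y is the line along which they close (so a half turn about z gives the same grasp; the last joint's range is limited). The gripper opens to 85 mm and grips with 20 to 120 N. Pads are 22 mm wide; open, the fingers measure 114 mm over their backs; the gripper's body (76 mm by 85 mm) begins 54 mm behind the grasp point. The pads swing forward as they close: fully open they stand 13 mm farther back than shut.
Start: joints at [-0.852, 0.255, 0.108, 0, -1.424, -0.285], TCP at [0.231, -0.499, 0.25] pointing down, gripper open.
Joint ranges: [-2.95, 2.95], [-1.21, 1.97], [-1.09, 1.5], [-2.87, 1.71], [-2.94, -0.07], [-3.05, 3.05]. Speed limits (rad/s): [2.57, 2.57, 3.14, 3.14, 3.14, 3.14].

INTERFACE

Orientations are given as a unit quaternion [x, y, z, w].
In Python, from plant import sense, capture, finish_job, nose_length gives the robot as it stands. The module is installed in compiled form; this text tells all that it offers.
- The arm moves only by the shell command python3 -m pendant 'ROWS' [FORCE]. ROWS is JSON, a list of rows, each an object with "fingers": the closure, from 0 (fully open) to 1 (shut); "translation": the shift along the tool's x, y, z in cm, a list of three; "twist": the turn about the tool's z in rad. A call has 1 to 5 rows; each row is the pose to reach, as a shift and turn from the pose commanded when the call began, along the tool's axes at that moment; what a row does not reach only later rows make up. A row lasts 1/10 s, in which the tool goes at most 50 mm and 8.59 degrees, less where a joint would pass 70% of its speed; a pose out of reach is approached as far as the arm can. A call with a gripper value outside its range is refused whole. The fingers move at their own pace and stop on an object; FORCE is the grip in N (left out, the last holds). Time passes only in rows, so rows that repeat a pose let the fingers close. It gives the time, the measured TCP pose, the force, the opening and the grip force at its end, in the units of the state.
- sense(): the state, without advancing time (a new reading comes with each control period).
- capture(name): name is "side" or "top" or "wrist"; returns a dict with "color" (384x512x3 uint8, red, green, blue), "depth" (384x512 float32, m along the optical axis (not along the pixel's ray), 0 where there is no reading), "mtx" (3x3 intrinsics, pixels), "eye" and "orientation" of the camera in the world; the wrist camera has in their place "hand_eye" (4x4, takes a point from camera to tool coordinates, whose origin is the TCP and whose axes are the flange's). Camera axes: x right, y down, z forward; pixel columns grow to the right and rows downward; lengths in m; the calibration is good to about 2 mm. The wrist camera is an equidistant fisheye: a pixel r from the principal point sees the ray r / f radians off the axis. A picture is of the moment at which its call begins: read the wrist's pose just before it.
- finish_job(): hands the job in; it is judged then, once.
The state is a dict: "clock": time; "joints": joint angles; "dq": joint speeds; "joint_torque": joint torques, N m; "tcp_pos": TCP position; "eef_rot": TCP orientation; "wrist_force": force on the tool from outside, world axes, zero at the start; "moment": the same for the moment, N m; "width": finger opening in m; "gripper_force": force on a finger pad.
Only numpy, scipy, OpenCV 4.12 (cv2) and the standard library are available. Lean on these libraries where they do the work, as an engineer would, in place of code of your own. Each camera call takes 0.05 s, during which the arm holds its last target. There are 200 camera calls.

TASK

Close the open tool case: bring its heavy lid over and let it down under control all the way, never letting it drop or slam, then press its front edge until the catch snaps and the lid is fully home. Do not bear down hard on the closed lid (under about 4 kg of push), and leave the things standing around the case undisturbed.

Things in the scene. Friction and masses are not known exactly. Their poses are not given: they have to be found in the camera images.
- case: plywood tool case fixed to the table, open on top, with a hinged lid: 240 mm front to back, 300 mm wide, walls 10 mm thick, rim 90 mm above the table. Origin: centre of its underside. Its own x axis points level from the front wall to the hinge side, y along the hinge, z up. It carries the lid. Two loose tools lie inside below the rim and may shift.
- lid (a joint): lid angle in rad: 0 fully closed (level), 1.57 upright, 2.0 leaning back on its stop. The lid weighs about 0.85 kg, up to 15 percent either way. Its hinge is a little stiff: the lid stays by itself within about 0.25 rad of upright, but falls freely at angles below about 1.1. Lowered gently it comes to rest on the catch at about 0.07.
- lid_hinge (a point): point on the hinge line at mid width: 120 mm behind the case's centre, 90 mm above the table, at the rear edge of the lid's underside.
- lid_edge (a point): middle of the lid's free edge, at half its thickness; it moves with the lid. The lid is a plain flat panel without a handle, 16 mm thick, 300 mm wide, 270 mm from hinge line to free edge. Closed, its underside lies on the rim and the free edge juts 30 mm past the front wall (this point 98 mm above the table).
- paint_can: closed can, 104 mm across, 130 mm high, standing; origin under its centre. A bystander.
- spray: bottle, 68 mm across, 200 mm high, standing; origin under its centre. A bystander.
- mug: white mug, 84 mm across, 95 mm high, standing; origin under its centre. A bystander.
- vase: ceramic vase, 124 mm across, 200 mm high, standing; origin under its centre. A bystander.
- hammer: hammer lying flat on the table; origin under its middle. A bystander.
- rim_front (a point): middle of the front wall's outer top edge, 90 mm above the table. Just inside it is a spring roller catch, which a 26 mm deep tongue under the lid must pass: the lid stops on it with its free edge about 19 mm above home, needs about 8 to 14 N pressed steadily down at the middle of the free edge to snap home, and is then held.

How it is judged:
By the outcome, as a careful person would: the job done as asked, in the order asked, and still so for the second after the job is handed in, with the robot touching nothing.
It also fails if it takes over 51 s, if anything falls off the work surface, if the arm or the gripper's body presses on something with over 40 N, if the wrist force passes 120 N, or if a joint passes its speed limit or range.

## Working session

There is one attempt and no reset: what is moved stays moved. The work goes in short steps, Python scripts to look and compute and a shell command to move; the robot and the scene stay as the last step left them, time stands still between calls to the robot, and variables do not carry over. Pictures are saved under pics/ and viewed, at most 10 in all, crops included, and the job is handed in when it is done.

```bash
mkdir -p pics; python3 - <<'E'
from plant import sense,capture,nose_length
import cv2,numpy as np
print(nose_length if not callable(nose_length) else nose_length());print(sense())
for n in("top","side"):
    c=capture(n);cv2.imwrite(f"pics/{n}0.png",c["color"][:,:,::-1]);np.savez(f"{n}0.npz",**c)
    print(n,c["mtx"],c["eye"],c["orientation"])
E
```

```text
0.019
{'clock': 0.0, 'joints': array([-8.52419538e-01,  2.55797867e-01,  1.07014818e-01, -4.83585984e-04,
       -1.42388432e+00, -2.84583988e-01]), 'dq': array([ 0.00058469, -0.00048673, -0.00062234,  0.00048545, -0.0002574 ,
        0.00051627]), 'joint_torque': array([-1.78742653e-06, -3.86630344e+01,  2.37941551e+01,  5.36530852e+00,
       -6.10073723e-03, -1.03267300e-05]), 'tcp_pos': array([ 0.23103799, -0.49862778,  0.24937164]), 'eef_rot': array([-2.15164898e-01,  9.76577255e-01,  9.35299589e-04, -2.40019090e-04]), 'wrist_force': array([-1.10027857,  0.34479505, -0.56918345]), 'moment': array([-0.01177737,  0.0274123 ,  0.00173608]), 'gripper_force': 0.0, 'width': 0.08533177843038317}
top [[368.53496051   0.         253.72245153]
 [  0.         368.53496051 187.30144812]
 [  0.           0.           1.        ]] [0.46925092 0.02975902 1.41621962] [-0.70419107  0.70923459 -0.0293383   0.01550792]
side [[395.54638179   0.         257.43793279]
 [  0.         395.54638179 186.55660613]
 [  0.           0.           1.        ]] [1.04453013 0.89960308 1.3226117 ] [ 0.23175581  0.91353866 -0.32362893 -0.08367006]
```

View pics/top0.png

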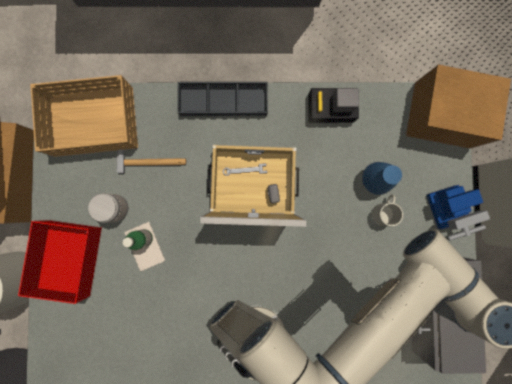

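View pics/side0.png

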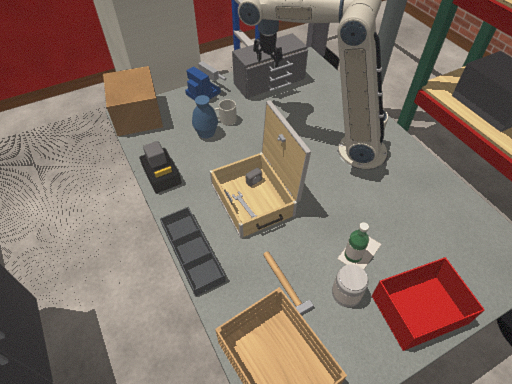

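The lid stands upright on the robot's side of the case (top view: lid strip from (202,218) to (305,223), case front at row ~148). The free edge therefore swings away from the robot. The can (104,208), spray (136,240), mug (390,212) and vase (381,178) are all well to the sides. Next I'll measure the case.

```bash
cat > h.py <<'E'
import numpy as np,cv2
from scipy.spatial.transform import Rotation as R
def cloud(c):
    h,w=c["depth"].shape;v,u=np.mgrid[:h,:w];K=c["mtx"];d=c["depth"]
    p=np.stack([(u-K[0,2])/K[0,0]*d,(v-K[1,2])/K[1,1]*d,d],-1)
    return p@R.from_quat(c["orientation"]).as_matrix().T+c["eye"]
E
python3 - <<'E'
from h import *
T=cloud(np.load("top0.npz"));S=cloud(np.load("side0.npz"))
np.set_printoptions(precision=4,suppress=True)
for n,(u,v) in dict(lidL=(204,220),lidR=(303,223),fl=(213,148),fr=(296,149),bench=(330,230),vase=(381,178),mug=(390,212),can=(104,208),spray=(136,240),frontmid=(254,148)).items(): print(n,T[v,u])
# rim points: z 0.08-0.1 in case region
m=(T[...,2]>.083)&(T[...,2]<.096);m[:140]=0;m[235:]=0;m[:,:200]=0;m[:,310:]=0
v,u=np.nonzero(m);P=T[m][:,:2].astype(np.float32);print("rim",len(P),cv2.minAreaRect(P), cv2.boxPoints(cv2.minAreaRect(P)))
# lid in both views
for n,C in(("top",T),("side",S)):
    m=(C[...,2]>.12)&(C[...,2]<.5)&(abs(C[...,1]-.03)<.19)&(C[...,0]>.25)&(C[...,0]<.5)
    Q=C[m];print(n,len(Q),Q.min(0),Q.max(0))
    for z0 in np.arange(.12,.4,.04):
        q=Q[(Q[:,2]>z0)&(Q[:,2]<z0+.04)]
        if len(q)>5: print(round(z0,2),len(q),np.percentile(q[:,0],[2,50,98]),np.percentile(q[:,1],[1,99]),np.polyfit(q[:,1],q[:,0],1))
    if n=="top": t=Q[Q[:,2]>Q[:,2].max()-.02];print("edge rect",cv2.boxPoints(cv2.minAreaRect(t[:,:2].astype(np.float32))),t[:,2].mean())
E
```

```text
lidL [0.4439 0.151  0.3622]
lidR [ 0.4329 -0.1316  0.3587]
fl [0.6973 0.1501 0.0884]
fr [ 0.7083 -0.1647 -0.0065]
bench [ 0.3933 -0.2886  0.0057]
vase [ 0.5777 -0.4317  0.1661]
mug [ 0.4601 -0.5209  0.0079]
can [0.4825 0.5223 0.1309]
spray [0.3733 0.4048 0.1521]
frontmid [0.6959 0.0014 0.0932]
rim 881 ((0.5830850005149841, 0.006606206297874451), (0.30231940746307373, 0.2426176220178604), 88.23507690429688) [[ 0.4572 -0.1407]
 [ 0.6997 -0.1482]
 [ 0.709   0.154 ]
 [ 0.4665  0.1614]]
top 1187 [ 0.4244 -0.1384  0.1201] [0.4744 0.163  0.3665]
0.12 63 [0.4534 0.4578 0.4659] [-0.1342  0.1595] [0.0416 0.4592]
0.16 62 [0.4513 0.4584 0.4627] [-0.1353  0.1561] [0.0399 0.4569]
0.2 75 [0.4507 0.4555 0.4598] [-0.1363  0.157 ] [0.0383 0.4546]
0.24 83 [0.4481 0.453  0.4581] [-0.1358  0.1591] [0.038  0.4522]
0.28 156 [0.4457 0.4535 0.4714] [-0.1334  0.1579] [0.038  0.4534]
0.32 340 [0.4273 0.4403 0.4524] [-0.1344  0.1599] [0.0372 0.4397]
0.36 408 [0.4275 0.4395 0.4497] [-0.1367  0.1597] [0.0396 0.4387]
edge rect [[ 0.4237 -0.1368]
 [ 0.442  -0.1376]
 [ 0.4539  0.1628]
 [ 0.4356  0.1635]] 0.3604308385112305
side 2509 [ 0.4231 -0.1404  0.1201] [0.476  0.1707 0.3663]
0.12 311 [0.4527 0.4603 0.4676] [-0.1344  0.1651] [0.0319 0.4596]
0.16 339 [0.4498 0.4585 0.4653] [-0.1355  0.1652] [0.0302 0.4572]
0.2 358 [0.4479 0.4561 0.4632] [-0.1328  0.1652] [0.0307 0.4548]
0.24 371 [0.4457 0.4537 0.4606] [-0.1325  0.1665] [0.0314 0.4525]
0.28 419 [0.4433 0.4522 0.4666] [-0.1346  0.1656] [0.0289 0.4512]
0.32 490 [0.4286 0.4478 0.4556] [-0.1349  0.1662] [0.0352 0.4457]
0.36 221 [0.4291 0.4421 0.4538] [-0.1316  0.1635] [0.0406 0.4408]
```

```bash
cat >> h.py <<'E'
A=np.array
f=A([.9994,-.035]);l=A([.035,.9994]);H=A([.463,.0108])   # forward, left, hinge mid
def show():
    from plant import sense
    s=sense();M=R.from_quat(s["eef_rot"]).as_matrix();p=s["tcp_pos"];q=p[:2]-H
    F=s["wrist_force"]
    print("t%.1f tcp %s r %.4f lat %.4f h %.4f w %.4f | F f %.1f l %.1f z %.1f | toolyaw(y) %.3f rad j %s"%(s["clock"],p.round(4),q@f,q@l,p[2]-.09,s["width"],F[:2]@f,F[:2]@l,F[2],np.arctan2(M[1,1],M[0,1]),s["joints"].round(2)))
    return s,M
def delta(r,lat,h):
    s,M=show();t=np.r_[H+r*f+lat*l,.09+h];print("cm in tool",(M.T@(t-s["tcp_pos"])*100).round(2))
E
python3 -m pendant '[{"fingers":0,"translation":[0,0,-20],"twist":-1.1},{"fingers":0,"translation":[0,0,-20],"twist":-1.1},{"fingers":0,"translation":[0,0,-20],"twist":-1.1},{"fingers":0,"translation":[0,0,-20],"twist":-1.1},{"fingers":0,"translation":[0,0,-20],"twist":-1.1}]' 20
python3 -m pendant '[{"fingers":0.5,"translation":[0,0,0],"twist":-0.36},{"fingers":0.5,"translation":[0,0,0],"twist":-0.36},{"fingers":0.5,"translation":[0,0,0],"twist":-0.36}]'
python3 -c "
from h import *
delta(-.03,-.133,.33)"
```

```text
clock: 0.6
tcp_pos: [0.231, -0.5003, 0.4579]
eef_rot: [-0.56, 0.828, -0.007, -0.001]
wrist_force: [-0.8, 0.2, -0.5]
width: 0.0855
gripper_force: 0.0
clock: 0.9
tcp_pos: [0.2313, -0.499, 0.4497]
eef_rot: [-0.699, 0.715, 0.001, 0.0]
wrist_force: [-0.2, -0.9, -0.2]
width: 0.0444
gripper_force: 0.0
t0.9 tcp [ 0.2313 -0.499   0.4497] r -0.2137 lat -0.5176 h 0.3597 w 0.0444 | F f -0.2 l -0.9 z -0.2 | toolyaw(y) 3.120 rad j [-0.85  0.3   0.68 -0.   -1.95  0.83]
cm in tool [-38.22 -18.87   3.  ]
```

```bash

python3 -m pendant '[{"fingers":0.5,"translation":[-38.2,-18.9,0],"twist":0.013},{"fingers":0.5,"translation":[-38.2,-18.9,0],"twist":0.013},{"fingers":0.5,"translation":[-38.2,-18.9,0],"twist":0.013},{"fingers":0.5,"translation":[-38.2,-18.9,0],"twist":0.013},{"fingers":0.5,"translation":[-38.2,-18.9,0],"twist":0.013}]'
python3 -c "
from h import *
delta(-.03,-.133,.36)"
```

```text
clock: 1.4
tcp_pos: [0.3484, -0.2761, 0.45]
eef_rot: [-0.693, 0.721, 0.0, 0.0]
wrist_force: [1.6, 0.2, -1.4]
width: 0.0424
gripper_force: 0.0
t1.4 tcp [ 0.3484 -0.2761  0.45  ] r -0.1045 lat -0.2908 h 0.3600 w 0.0424 | F f 1.6 l 0.2 z -1.4 | toolyaw(y) 3.101 rad j [-0.32  0.07  0.39 -0.   -1.89  0.28]
cm in tool [-15.81  -7.37   0.  ]
```

```bash

python3 -m pendant '[{"fingers":0.5,"translation":[-14,-6,0],"twist":0},{"fingers":0.5,"translation":[-14,-6,0],"twist":0},{"fingers":0.5,"translation":[-14,-6,0],"twist":0},{"fingers":0.5,"translation":[-14,-6,0],"twist":0},{"fingers":0.5,"translation":[-14,-6,0],"twist":0}]'
python3 - <<'E'
from h import *
from plant import capture
delta(-.03,-.133,.36)
c=capture("side");T=cloud(c);cv2.imwrite("pics/side1.png",cv2.resize(c["color"][20:220,180:380,::-1],None,fx=3,fy=3))
c=capture("top");T=cloud(c)
m=(T[...,2]>.345)&(T[...,2]<.375)&(abs(T[...,1]-.01)<.17)&(abs(T[...,0]-.44)<.06)
print(cv2.boxPoints(cv2.minAreaRect(T[m][:,:2].astype(np.float32))))
E
```

```text
clock: 1.9
tcp_pos: [0.414, -0.1394, 0.4498]
eef_rot: [-0.694, 0.72, 0.0, -0.0]
wrist_force: [-0.2, -0.7, 0.9]
width: 0.0428
gripper_force: 0.0
t1.9 tcp [ 0.414  -0.1394  0.4498] r -0.0437 lat -0.1518 h 0.3598 w 0.0428 | F f -0.1 l -0.7 z 0.9 | toolyaw(y) 3.105 rad j [ 0.04  0.05  0.37 -0.   -1.89 -0.07]
cm in tool [-1.89 -1.37 -0.02]
[[ 0.43347883 -0.0253405 ]
 [ 0.45070463 -0.02551394]
 [ 0.45260006  0.1627469 ]
 [ 0.43537426  0.16292036]]
```

View pics/side1.png

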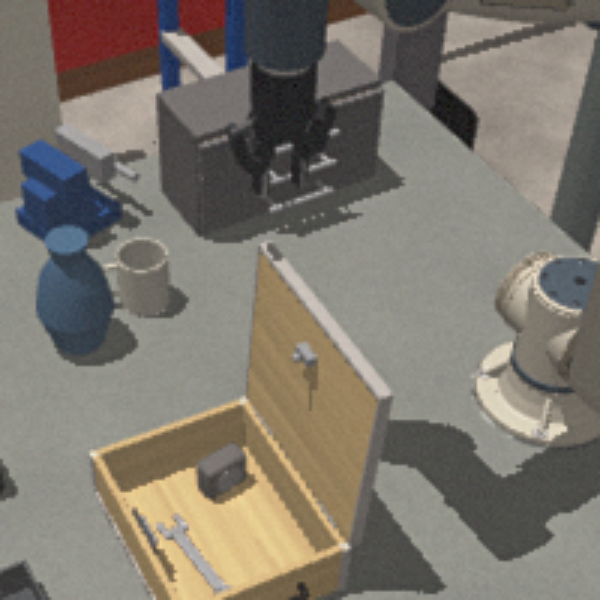

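```bash

python3 -m pendant '[{"fingers":0.5,"translation":[-1.7,-2,0],"twist":0},{"fingers":0.5,"translation":[-1.7,-2,0],"twist":0},{"fingers":0.5,"translation":[-1.7,-2,5],"twist":0},{"fingers":0.5,"translation":[-1.7,-2,9],"twist":0},{"fingers":0.5,"translation":[-1.7,-2,9],"twist":0}]'
python3 -m pendant '[{"fingers":0.5,"translation":[0,0,0],"twist":0}]'
python3 - <<'E'
from h import *
show()
def pl(w=.043,d=.012,tip=.014):
    for th in (1.5,1.4,1.3,1.2,1.1,1.0,.9,.8):
        print(th,"r %.4f h %.4f"%(.27*np.cos(th)-w/2,.27*np.sin(th)-d+tip))
pl()
E
```

```text
clock: 2.5
tcp_pos: [0.4301, -0.1249, 0.3536]
eef_rot: [-0.692, 0.722, 0.006, -0.005]
wrist_force: [0.1, -0.4, 0.3]
width: 0.0427
gripper_force: 0.0
clock: 2.6
tcp_pos: [0.4341, -0.1258, 0.3619]
eef_rot: [-0.692, 0.722, -0.001, -0.0]
wrist_force: [-0.3, -0.4, 1.4]
width: 0.0425
gripper_force: 0.0
t2.6 tcp [ 0.4341 -0.1258  0.3619] r -0.0241 lat -0.1376 h 0.2719 w 0.0425 | F f -0.3 l -0.4 z 1.4 | toolyaw(y) 3.100 rad j [ 0.07  0.05  0.14  0.   -1.66 -0.11]
1.5 r -0.0024 h 0.2713
1.4 r 0.0244 h 0.2681
1.3 r 0.0507 h 0.2622
1.2 r 0.0763 h 0.2537
1.1 r 0.1010 h 0.2426
1.0 r 0.1244 h 0.2292
0.9 r 0.1463 h 0.2135
0.8 r 0.1666 h 0.1957
```

```bash

python3 -m pendant '[{"fingers":0.5,"translation":[0,-1,0],"twist":0},{"fingers":0.5,"translation":[0,-2.2,0],"twist":0},{"fingers":0.5,"translation":[0,-3.5,0.2],"twist":0},{"fingers":0.5,"translation":[0,-4.8,0.4],"twist":0},{"fingers":0.5,"translation":[0,-6.1,0.7],"twist":0}]'
python3 -m pendant '[{"fingers":0.5,"translation":[0,-1.3,0.3],"twist":0},{"fingers":0.5,"translation":[0,-2.5,0.7],"twist":0},{"fingers":0.5,"translation":[0,-3.6,1.1],"twist":0},{"fingers":0.5,"translation":[0,-4.5,1.4],"twist":0},{"fingers":0.5,"translation":[0,-4.5,1.4],"twist":0}]'
cat >> h.py <<'E'
def lid(C=None,n="side"):
    """lid angle from the inner/outer faces in a band of points clear of the gripper"""
    from plant import capture
    c=capture(n);C=cloud(c);d=C[...,:2]-H;r=d@f;la=d@l;h=C[...,2]-.09
    m=(abs(la-.045)<.085)&(r>-.08)&(r<.32)&(h>.02)&(h<.3)
    if n=="side": m&=np.hypot(r,h)<.3
    P=np.c_[r[m],h[m]];rho=np.hypot(*P.T);P=P[(rho>.12)&(rho<.265)];a=np.arctan2(P[:,1],P[:,0])
    print(n,len(P),"theta pct",np.percentile(a,[5,25,50,75,95]).round(3));return c
E
python3 - <<'E'
from h import *
show();lid();lid(n="top")
E
```

```text
clock: 3.1
tcp_pos: [0.4969, -0.1268, 0.3531]
eef_rot: [-0.693, 0.721, -0.0, 0.0]
wrist_force: [-1.0, 0.2, 0.9]
width: 0.0422
gripper_force: 0.7
clock: 3.6
tcp_pos: [0.5411, -0.1284, 0.3378]
eef_rot: [-0.693, 0.721, 0.001, -0.001]
wrist_force: [0.0, -0.0, 0.4]
width: 0.0425
gripper_force: 0.0
t3.6 tcp [ 0.5411 -0.1284  0.3378] r 0.0829 lat -0.1364 h 0.2478 w 0.0425 | F f 0.0 l -0.0 z 0.4 | toolyaw(y) 3.102 rad j [ 0.05  0.26  0.34 -0.   -1.65 -0.09]
side 141 theta pct [1.14  1.21  1.22  1.222 1.224]
top 72 theta pct [1.283 1.288 1.305 1.321 1.35 ]
```

```bash

python3 -m pendant '[{"fingers":0.5,"translation":[0,-0.9,0.2],"twist":0},{"fingers":0.5,"translation":[0,-1.8,0.5],"twist":0},{"fingers":0.5,"translation":[0,-2.6,0.9],"twist":0},{"fingers":0.5,"translation":[0,-3.4,1.4],"twist":0},{"fingers":0.5,"translation":[0,-4.1,1.9],"twist":0}]'
python3 -m pendant '[{"fingers":0.5,"translation":[0,-0.7,0.5],"twist":0},{"fingers":0.5,"translation":[0,-1.4,1.0],"twist":0},{"fingers":0.5,"translation":[0,-2.2,1.5],"twist":0},{"fingers":0.5,"translation":[0,-2.2,1.5],"twist":0}]'
python3 - <<'E'
from h import *
show();lid();lid(n="top")
E
```

```text
clock: 4.2
tcp_pos: [0.5821, -0.1302, 0.3194]
eef_rot: [-0.693, 0.721, 0.0, -0.0]
wrist_force: [0.7, 0.4, 0.3]
width: 0.0429
gripper_force: 0.0
clock: 4.6
tcp_pos: [0.6045, -0.1311, 0.304]
eef_rot: [-0.693, 0.721, 0.0, 0.0]
wrist_force: [3.0, -0.4, -2.3]
width: 0.0427
gripper_force: 1.5
t4.6 tcp [ 0.6045 -0.1311  0.304 ] r 0.1464 lat -0.1368 h 0.2140 w 0.0427 | F f 3.0 l -0.3 z -2.3 | toolyaw(y) 3.102 rad j [ 0.04  0.39  0.43 -0.   -1.61 -0.08]
side 410 theta pct [0.962 0.971 0.983 1.003 1.028]
top 399 theta pct [0.965 0.981 0.994 1.012 1.037]
```

```bash

python3 -m pendant '[{"fingers":0.4,"translation":[0,0.45,0.1],"twist":0},{"fingers":0.3,"translation":[0,0.9,0.3],"twist":0},{"fingers":0.2,"translation":[0,1.3,0.4],"twist":0},{"fingers":0.1,"translation":[0,1.7,0.5],"twist":0},{"fingers":0,"translation":[0,2.1,0.7],"twist":0}]'
python3 -m pendant '[{"fingers":0,"translation":[0,0,0],"twist":0}]'
python3 - <<'E'
from h import *
show();lid();c=lid(n="top")
cv2.imwrite("pics/top2.png",cv2.resize(c["color"][120:280,180:340,::-1],None,fx=3,fy=3))
E
```

```text
clock: 5.2
tcp_pos: [0.5819, -0.1304, 0.2988]
eef_rot: [-0.693, 0.721, -0.001, 0.0]
wrist_force: [8.9, -0.6, 6.3]
width: 0.0852
gripper_force: 5.5
clock: 5.3
tcp_pos: [0.5821, -0.1303, 0.299]
eef_rot: [-0.693, 0.721, -0.001, 0.001]
wrist_force: [4.1, 0.0, 1.8]
width: 0.0853
gripper_force: 2.1
t5.3 tcp [ 0.5821 -0.1303  0.299 ] r 0.1239 lat -0.1369 h 0.2090 w 0.0853 | F f 4.1 l 0.2 z 1.8 | toolyaw(y) 3.102 rad j [ 0.04  0.34  0.35  0.   -1.58 -0.08]
side 414 theta pct [0.967 0.976 0.987 1.007 1.033]
top 244 theta pct [0.967 0.983 1.003 1.021 1.043]
```

View pics/top2.png

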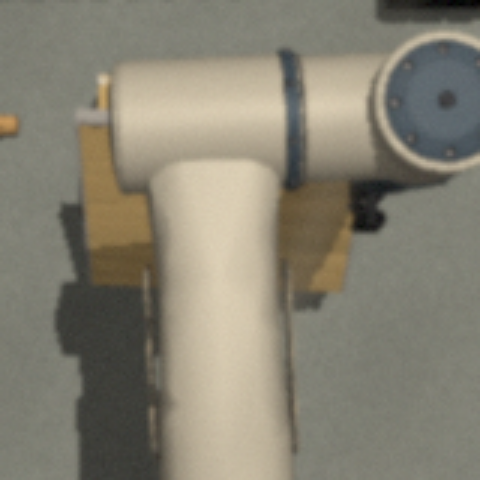

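```bash

python3 -m pendant '[{"fingers":0,"translation":[0.6,-0.2,0.1],"twist":-0.14},{"fingers":0,"translation":[1.17,-0.47,0.2],"twist":-0.28},{"fingers":0,"translation":[1.73,-0.8,0.3],"twist":-0.42},{"fingers":0,"translation":[1.73,-0.8,0.3],"twist":-0.42}]'
python3 - <<'E'
from h import *
s,M=show();lid();c=lid(n="top")
np.set_printoptions(precision=4,suppress=True)
r0=s["tcp_pos"][:2]-H;r0=r0@f;h0=s["tcp_pos"][2]-.09
th0=.9
# moves in tool axes: forward dr, down dz from the present, in the tool frame after the twist
for th in np.arange(.9,.04,-.05):
    dr=.27*(np.cos(th)-np.cos(th0));dz=.27*(np.sin(th)-np.sin(th0))
    print(round(th,2),"dr %.4f"%dr,(M.T@np.r_[dr*f,dz]*100).round(2))
E
```

```text
clock: 5.8
tcp_pos: [0.5893, -0.1481, 0.2947]
eef_rot: [0.828, -0.561, -0.001, 0.0]
wrist_force: [2.5, 1.0, 0.6]
width: 0.0852
gripper_force: 1.2
t5.8 tcp [ 0.5893 -0.1481  0.2947] r 0.1318 lat -0.1544 h 0.2047 w 0.0852 | F f 2.5 l 1.1 z 0.6 | toolyaw(y) -2.761 rad j [ 0.01  0.37  0.38 -0.   -1.58  0.37]
side 418 theta pct [0.965 0.974 0.985 1.006 1.03 ]
top 584 theta pct [0.962 0.976 0.993 1.009 1.033]
0.9 dr 0.0000 [0. 0. 0.]
0.85 dr 0.0104 [ 0.42 -0.95  0.86]
0.8 dr 0.0203 [ 0.82 -1.86  1.78]
0.75 dr 0.0297 [ 1.2  -2.72  2.74]
0.7 dr 0.0387 [ 1.57 -3.54  3.75]
0.65 dr 0.0471 [ 1.91 -4.32  4.8 ]
0.6 dr 0.0550 [ 2.23 -5.04  5.9 ]
0.55 dr 0.0623 [ 2.52 -5.71  7.03]
0.5 dr 0.0691 [ 2.8  -6.33  8.19]
0.45 dr 0.0753 [ 3.05 -6.9   9.39]
0.4 dr 0.0809 [ 3.28 -7.41 10.62]
0.35 dr 0.0858 [ 3.48 -7.86 11.88]
0.3 dr 0.0901 [ 3.65 -8.26 13.16]
0.25 dr 0.0938 [ 3.8  -8.6  14.46]
0.2 dr 0.0968 [ 3.92 -8.87 15.77]
0.15 dr 0.0991 [ 4.02 -9.09 17.1 ]
0.1 dr 0.1008 [ 4.09 -9.25 18.44]
0.05 dr 0.1018 [ 4.13 -9.34 19.78]
```

```bash

python3 -m pendant '[{"fingers":0,"translation":[0.2,-0.48,0.43],"twist":0},{"fingers":0,"translation":[0.42,-0.95,0.86],"twist":0},{"fingers":0,"translation":[0.62,-1.4,1.3],"twist":0},{"fingers":0,"translation":[0.82,-1.86,1.78],"twist":0},{"fingers":0,"translation":[1.0,-2.3,2.25],"twist":0}]'
python3 -m pendant '[{"fingers":0,"translation":[0.2,-0.42,0.5],"twist":0},{"fingers":0,"translation":[0.38,-0.84,1.0],"twist":0},{"fingers":0,"translation":[0.57,-1.24,1.5],"twist":0},{"fingers":0,"translation":[0.74,-1.63,2.03],"twist":0},{"fingers":0,"translation":[0.91,-2.02,2.55],"twist":0}]'
python3 - <<'E'
from h import *
s,M=show();lid();c=lid(n="top")
E
```

```text
clock: 6.4
tcp_pos: [0.615, -0.1487, 0.272]
eef_rot: [0.828, -0.561, -0.0, 0.0]
wrist_force: [1.5, -1.6, 0.7]
width: 0.0852
gripper_force: 1.0
clock: 6.9
tcp_pos: [0.637, -0.1496, 0.2468]
eef_rot: [0.828, -0.561, -0.0, 0.0]
wrist_force: [1.0, -1.1, -1.5]
width: 0.0856
gripper_force: 1.0
t6.9 tcp [ 0.637  -0.1496  0.2468] r 0.1795 lat -0.1543 h 0.1568 w 0.0856 | F f 1.0 l -1.1 z -1.5 | toolyaw(y) -2.762 rad j [ 0.01  0.47  0.41  0.   -1.51  0.37]
side 789 theta pct [0.712 0.722 0.735 0.755 0.781]
top 822 theta pct [0.706 0.718 0.732 0.752 0.779]
```

```bash

python3 -m pendant '[{"fingers":0,"translation":[0.16,-0.36,0.55],"twist":0},{"fingers":0,"translation":[0.32,-0.72,1.1],"twist":0},{"fingers":0,"translation":[0.47,-1.06,1.66],"twist":0},{"fingers":0,"translation":[0.61,-1.39,2.23],"twist":0},{"fingers":0,"translation":[0.75,-1.7,2.8],"twist":0}]'
python3 -m pendant '[{"fingers":0,"translation":[0.14,-0.31,0.6],"twist":0},{"fingers":0,"translation":[0.27,-0.6,1.2],"twist":0},{"fingers":0,"translation":[0.39,-0.88,1.8],"twist":0},{"fingers":0,"translation":[0.51,-1.14,2.4],"twist":0},{"fingers":0,"translation":[0.62,-1.39,3.02],"twist":0}]'
python3 - <<'E'
from h import *
s,M=show();lid();c=lid(n="top")
E
```

```text
clock: 7.5
tcp_pos: [0.6557, -0.1503, 0.2187]
eef_rot: [0.828, -0.561, 0.0, -0.0]
wrist_force: [3.2, -1.6, -0.1]
width: 0.0857
gripper_force: 1.6
clock: 8.0
tcp_pos: [0.6707, -0.1509, 0.1886]
eef_rot: [0.828, -0.561, 0.0, -0.0]
wrist_force: [4.4, -1.4, -0.9]
width: 0.0854
gripper_force: 1.9
t8.0 tcp [ 0.6707 -0.1509  0.1886] r 0.2132 lat -0.1544 h 0.0986 w 0.0854 | F f 4.4 l -1.2 z -0.9 | toolyaw(y) -2.762 rad j [ 0.01  0.55  0.4   0.   -1.42  0.37]
side 1093 theta pct [0.458 0.471 0.485 0.506 0.536]
top 898 theta pct [0.451 0.466 0.48  0.498 0.528]
```

```bash

python3 -m pendant '[{"fingers":0,"translation":[0.08,-0.18,0.5],"twist":0},{"fingers":0,"translation":[0.16,-0.36,1.0],"twist":0},{"fingers":0,"translation":[0.24,-0.53,1.5],"twist":0},{"fingers":0,"translation":[0.3,-0.69,2.0],"twist":0},{"fingers":0,"translation":[0.37,-0.84,2.54],"twist":0}]'
python3 -c "
from h import *
show();lid()"
python3 -m pendant '[{"fingers":0,"translation":[0.06,-0.13,0.45],"twist":0},{"fingers":0,"translation":[0.11,-0.24,0.9],"twist":0},{"fingers":0,"translation":[0.15,-0.34,1.3],"twist":0}]'
python3 -c "
from h import *
show();lid()"
```

```text
clock: 8.6
tcp_pos: [0.6799, -0.1512, 0.1633]
eef_rot: [0.828, -0.561, 0.0, -0.0]
wrist_force: [4.9, -1.3, -0.5]
width: 0.0855
gripper_force: 2.5
t8.6 tcp [ 0.6799 -0.1512  0.1633] r 0.2225 lat -0.1544 h 0.0733 w 0.0855 | F f 4.9 l -1.1 z -0.5 | toolyaw(y) -2.762 rad j [ 0.    0.58  0.39  0.   -1.38  0.38]
side 1163 theta pct [0.358 0.371 0.385 0.405 0.436]
clock: 8.95
tcp_pos: [0.6837, -0.1514, 0.1502]
eef_rot: [0.828, -0.561, 0.0, -0.0]
wrist_force: [4.6, -2.2, -2.4]
width: 0.0855
gripper_force: 2.6
t8.9 tcp [ 0.6837 -0.1514  0.1502] r 0.2262 lat -0.1544 h 0.0602 w 0.0855 | F f 4.7 l -2.0 z -2.4 | toolyaw(y) -2.762 rad j [ 0.    0.59  0.38  0.   -1.35  0.38]
side 1204 theta pct [0.307 0.321 0.334 0.353 0.386]
```

```bash

python3 -m pendant '[{"fingers":0,"translation":[0.05,-0.1,0.5],"twist":0},{"fingers":0,"translation":[0.09,-0.19,1.0],"twist":0},{"fingers":0,"translation":[0.13,-0.28,1.5],"twist":0},{"fingers":0,"translation":[0.17,-0.37,2.0],"twist":0},{"fingers":0,"translation":[0.22,-0.46,2.6],"twist":0}]'
python3 -c "
from h import *
show();lid()"
python3 -m pendant '[{"fingers":0,"translation":[0.03,-0.07,0.5],"twist":0},{"fingers":0,"translation":[0.05,-0.12,0.9],"twist":0},{"fingers":0,"translation":[0.07,-0.16,1.3],"twist":0}]'
python3 -c "
from h import *
show();lid()"
```

```text
clock: 9.5
tcp_pos: [0.689, -0.1517, 0.1243]
eef_rot: [0.828, -0.561, 0.0, -0.0]
wrist_force: [7.0, -0.8, -2.1]
width: 0.0853
gripper_force: 3.1
t9.5 tcp [ 0.689  -0.1517  0.1243] r 0.2315 lat -0.1545 h 0.0343 w 0.0853 | F f 7.0 l -0.6 z -2.1 | toolyaw(y) -2.762 rad j [ 0.    0.62  0.35  0.   -1.3   0.38]
side 1263 theta pct [0.208 0.223 0.239 0.258 0.288]
clock: 9.85
tcp_pos: [0.6908, -0.1517, 0.1112]
eef_rot: [0.828, -0.561, 0.001, -0.0]
wrist_force: [5.8, -2.5, -2.1]
width: 0.0858
gripper_force: 3.3
t9.8 tcp [ 0.6908 -0.1517  0.1112] r 0.2333 lat -0.1545 h 0.0212 w 0.0858 | F f 5.9 l -2.3 z -2.1 | toolyaw(y) -2.762 rad j [ 0.    0.63  0.34  0.   -1.28  0.38]
side 1284 theta pct [0.16  0.173 0.188 0.209 0.245]
```

```bash

python3 -m pendant '[{"fingers":0,"translation":[0.01,-0.03,0.35],"twist":0},{"fingers":0,"translation":[0.02,-0.05,0.65],"twist":0},{"fingers":0,"translation":[0.03,-0.07,0.95],"twist":0},{"fingers":0,"translation":[0.03,-0.07,0.95],"twist":0}]'
python3 -c "
from h import *
show();lid()"
python3 -m pendant '[{"fingers":0,"translation":[0.0,-0.02,0.2],"twist":0},{"fingers":0,"translation":[0.0,-0.04,0.35],"twist":0},{"fingers":0,"translation":[0.0,-0.04,0.35],"twist":0}]'
python3 -c "
from h import *
show();lid()"
```

```text
clock: 10.3
tcp_pos: [0.6917, -0.1518, 0.1023]
eef_rot: [0.828, -0.561, 0.001, -0.0]
wrist_force: [5.3, -1.6, -0.3]
width: 0.0852
gripper_force: 2.9
t10.3 tcp [ 0.6917 -0.1518  0.1023] r 0.2342 lat -0.1545 h 0.0123 w 0.0852 | F f 5.3 l -1.5 z -0.3 | toolyaw(y) -2.761 rad j [ 0.    0.63  0.33  0.   -1.26  0.38]
side 1287 theta pct [0.128 0.143 0.157 0.178 0.21 ]
clock: 10.65
tcp_pos: [0.6918, -0.1514, 0.0991]
eef_rot: [0.828, -0.561, 0.001, -0.0]
wrist_force: [5.1, -0.3, 3.2]
width: 0.0855
gripper_force: 2.3
t10.7 tcp [ 0.6918 -0.1514  0.0991] r 0.2343 lat -0.1541 h 0.0091 w 0.0855 | F f 5.1 l -0.1 z 3.2 | toolyaw(y) -2.761 rad j [ 0.    0.64  0.32 -0.   -1.25  0.38]
side 1286 theta pct [0.125 0.142 0.157 0.179 0.21 ]
```

```bash

python3 -m pendant '[{"fingers":0,"translation":[0.2,-0.45,0],"twist":0},{"fingers":0,"translation":[0.4,-0.9,0],"twist":0},{"fingers":0,"translation":[0.5,-1.1,0],"twist":0},{"fingers":0,"translation":[0.5,-1.1,0],"twist":0}]'
python3 -c "
from h import *
show();lid()"
python3 -m pendant '[{"fingers":0,"translation":[0,0,-3],"twist":0},{"fingers":0,"translation":[0,0,-8],"twist":0},{"fingers":1,"translation":[0,0,-8],"twist":0.3},{"fingers":1,"translation":[0,0,-8],"twist":0.42},{"fingers":1,"translation":[0,0,-8],"twist":0.42}]'
python3 - <<'E'
from h import *
delta(.255,0,.10);c=lid()
cv2.imwrite("pics/side3.png",c["color"][:,:,::-1])
E
```

```text
clock: 11.1
tcp_pos: [0.703, -0.1521, 0.0976]
eef_rot: [0.828, -0.561, -0.001, 0.001]
wrist_force: [-0.3, 0.0, 0.3]
width: 0.0856
gripper_force: 0.0
t11.1 tcp [ 0.703  -0.1521  0.0976] r 0.2455 lat -0.1544 h 0.0076 w 0.0856 | F f -0.3 l 0.0 z 0.3 | toolyaw(y) -2.762 rad j [ 0.    0.66  0.36 -0.   -1.27  0.38]
side 1278 theta pct [0.127 0.143 0.158 0.178 0.211]
clock: 11.65
tcp_pos: [0.7031, -0.152, 0.1789]
eef_rot: [-0.691, 0.723, 0.0, 0.0]
wrist_force: [0.6, -0.6, -0.5]
width: 0.0441
gripper_force: 0.0
t11.7 tcp [ 0.7031 -0.152   0.1789] r 0.2456 lat -0.1543 h 0.0889 w 0.0441 | F f 0.6 l -0.6 z -0.5 | toolyaw(y) 3.096 rad j [ 0.    0.63  0.5  -0.   -1.45 -0.05]
cm in tool [-15.44  -0.77  -1.1 ]
side 1292 theta pct [0.128 0.141 0.157 0.179 0.211]
```

View pics/side3.png

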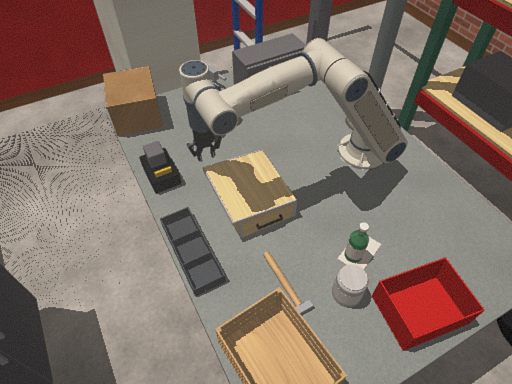

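```bash

python3 -m pendant '[{"fingers":1,"translation":[-5,-1,-1],"twist":0},{"fingers":1,"translation":[-10,-1,-1],"twist":0},{"fingers":1,"translation":[-15.4,-1,-1],"twist":0},{"fingers":1,"translation":[-15.4,-1,-1],"twist":0},{"fingers":1,"translation":[-15.4,-1,-1],"twist":0}]'
python3 -m pendant '[{"fingers":1,"translation":[0,0,1.5],"twist":0},{"fingers":1,"translation":[0,0,3],"twist":0},{"fingers":1,"translation":[0,0,3.6],"twist":0},{"fingers":1,"translation":[0,0,3.6],"twist":0}]'
python3 -c "
from h import *
delta(.256,0,.05)"
```

```text
clock: 12.2
tcp_pos: [0.7193, 0.0033, 0.1884]
eef_rot: [-0.695, 0.719, 0.0, -0.0]
wrist_force: [-0.8, -0.7, 0.1]
width: 0.0001
gripper_force: 0.0
clock: 12.6
tcp_pos: [0.7189, -0.0001, 0.1515]
eef_rot: [-0.693, 0.721, 0.001, -0.001]
wrist_force: [-0.5, -0.1, 0.7]
width: 0.0003
gripper_force: 0.0
t12.6 tcp [ 7.189e-01 -1.000e-04  1.515e-01] r 0.2561 lat -0.0020 h 0.0615 w 0.0003 | F f -0.5 l -0.2 z 0.7 | toolyaw(y) 3.101 rad j [ 0.22  0.63  0.45 -0.   -1.39 -0.26]
cm in tool [-0.2   0.01  1.15]
```

```bash

python3 -m pendant '[{"fingers":1,"translation":[-0.2,0,0.2],"twist":0},{"fingers":1,"translation":[-0.2,0,0.4],"twist":0},{"fingers":1,"translation":[-0.2,0,0.5],"twist":0},{"fingers":1,"translation":[-0.2,0,0.6],"twist":0},{"fingers":1,"translation":[-0.2,0,0.6],"twist":0}]'
python3 -m pendant '[{"fingers":1,"translation":[0,0,0.1],"twist":0},{"fingers":1,"translation":[0,0,0.1],"twist":0}]'
python3 -m pendant '[{"fingers":1,"translation":[0,0,0.1],"twist":0},{"fingers":1,"translation":[0,0,0.1],"twist":0}]'
python3 -c "
from h import *
show()"
```

```text
clock: 13.1
tcp_pos: [0.7196, 0.0034, 0.1467]
eef_rot: [-0.693, 0.721, 0.0, -0.0]
wrist_force: [1.1, 0.3, -0.3]
width: -0.0
gripper_force: 0.0
clock: 13.3
tcp_pos: [0.7196, 0.0034, 0.1456]
eef_rot: [-0.693, 0.721, 0.0, -0.0]
wrist_force: [0.7, 0.6, 0.8]
width: -0.0001
gripper_force: 0.0
clock: 13.5
tcp_pos: [0.7195, 0.0033, 0.1445]
eef_rot: [-0.693, 0.721, 0.0, -0.0]
wrist_force: [-1.1, 0.8, 0.3]
width: 0.0001
gripper_force: 0.0
t13.5 tcp [0.7195 0.0033 0.1445] r 0.2566 lat 0.0015 h 0.0545 w 0.0001 | F f -1.1 l 0.8 z 0.3 | toolyaw(y) 3.102 rad j [ 0.22  0.64  0.44 -0.   -1.37 -0.26]
```

```bash

python3 -m pendant '[{"fingers":1,"translation":[0,0,0.1],"twist":0},{"fingers":1,"translation":[0,0,0.1],"twist":0}]'|grep -E "tcp|wrist"
python3 -m pendant '[{"fingers":1,"translation":[0,0,0.1],"twist":0},{"fingers":1,"translation":[0,0,0.1],"twist":0}]'|grep -E "tcp|wrist"
python3 -m pendant '[{"fingers":1,"translation":[0,0,0.1],"twist":0},{"fingers":1,"translation":[0,0,0.1],"twist":0}]'|grep -E "tcp|wrist"
python3 -c "
from h import *
show()"
```

```text
tcp_pos: [0.7195, 0.0033, 0.1435]
wrist_force: [-0.6, -0.5, 0.1]
tcp_pos: [0.7197, 0.0033, 0.1432]
wrist_force: [-0.5, -0.2, 1.0]
tcp_pos: [0.7197, 0.0033, 0.1428]
wrist_force: [-0.4, 0.2, 5.0]
t14.1 tcp [0.7197 0.0033 0.1428] r 0.2568 lat 0.0015 h 0.0528 w -0.0000 | F f -0.4 l 0.2 z 5.0 | toolyaw(y) 3.102 rad j [ 0.22  0.64  0.43  0.   -1.37 -0.26]
```

```bash

python3 -m pendant '[{"fingers":1,"translation":[0,0,0.1],"twist":0},{"fingers":1,"translation":[0,0,0.1],"twist":0},{"fingers":1,"translation":[0,0,0.1],"twist":0}]'|grep -E "tcp|wrist"
python3 -m pendant '[{"fingers":1,"translation":[0,0,0.1],"twist":0},{"fingers":1,"translation":[0,0,0.1],"twist":0},{"fingers":1,"translation":[0,0,0.1],"twist":0}]'|grep -E "tcp|wrist"
python3 -m pendant '[{"fingers":1,"translation":[0,0,0.05],"twist":0},{"fingers":1,"translation":[0,0,0.05],"twist":0},{"fingers":1,"translation":[0,0,0.05],"twist":0}]'|grep -E "tcp|wrist"
python3 -c "
from h import *
show();lid()"
```

```text
tcp_pos: [0.7198, 0.0033, 0.1425]
wrist_force: [-2.9, 2.1, 8.2]
tcp_pos: [0.7199, 0.0033, 0.1421]
wrist_force: [-3.7, 0.3, 8.2]
tcp_pos: [0.7199, 0.0033, 0.1417]
wrist_force: [-4.3, 1.1, 9.6]
t15.0 tcp [0.7199 0.0033 0.1417] r 0.2570 lat 0.0015 h 0.0517 w 0.0004 | F f -4.3 l 1.0 z 9.6 | toolyaw(y) 3.102 rad j [ 0.22  0.64  0.43  0.   -1.36 -0.26]
side 1318 theta pct [0.123 0.139 0.156 0.183 0.427]
```

```bash

python3 -m pendant '[{"fingers":1,"translation":[0,0,0.1],"twist":0},{"fingers":1,"translation":[0,0,0.1],"twist":0},{"fingers":1,"translation":[0,0,0.1],"twist":0}]'|grep -E "tcp|wrist"
python3 -m pendant '[{"fingers":1,"translation":[0,0,0.1],"twist":0},{"fingers":1,"translation":[0,0,0.1],"twist":0},{"fingers":1,"translation":[0,0,0.1],"twist":0}]'|grep -E "tcp|wrist"
python3 -m pendant '[{"fingers":1,"translation":[0,0,0.1],"twist":0},{"fingers":1,"translation":[0,0,0.1],"twist":0},{"fingers":1,"translation":[0,0,0.1],"twist":0}]'|grep -E "tcp|wrist"
python3 -c "
from h import *
show();lid()"
```

```text
tcp_pos: [0.72, 0.0033, 0.1401]
wrist_force: [-3.0, -0.1, 7.3]
tcp_pos: [0.7202, 0.0033, 0.1386]
wrist_force: [-1.4, 1.0, 5.2]
tcp_pos: [0.7203, 0.0033, 0.1366]
wrist_force: [1.1, 0.7, 3.4]
t15.9 tcp [0.7203 0.0033 0.1366] r 0.2574 lat 0.0015 h 0.0466 w -0.0003 | F f 1.1 l 0.7 z 3.4 | toolyaw(y) 3.102 rad j [ 0.22  0.64  0.43  0.   -1.35 -0.26]
side 1279 theta pct [0.103 0.12  0.139 0.166 0.429]
```

```bash

python3 -m pendant '[{"fingers":1,"translation":[0,0,0.1],"twist":0},{"fingers":1,"translation":[0,0,0.2],"twist":0},{"fingers":1,"translation":[0,0,0.3],"twist":0},{"fingers":1,"translation":[0,0,0.4],"twist":0}]'|grep -E "tcp|wrist"
python3 -m pendant '[{"fingers":1,"translation":[0,0,0.1],"twist":0},{"fingers":1,"translation":[0,0,0.2],"twist":0},{"fingers":1,"translation":[0,0,0.3],"twist":0},{"fingers":1,"translation":[0,0,0.4],"twist":0}]'|grep -E "tcp|wrist"
python3 -c "
from h import *
show();lid()"
```

```text
tcp_pos: [0.7191, 0.0034, 0.1313]
wrist_force: [0.4, -0.9, -0.5]
tcp_pos: [0.7196, 0.0033, 0.1281]
wrist_force: [0.4, 0.0, 0.3]
t16.8 tcp [0.7196 0.0033 0.1281] r 0.2567 lat 0.0015 h 0.0381 w -0.0005 | F f 0.4 l 0.1 z 0.3 | toolyaw(y) 3.102 rad j [ 0.22  0.64  0.41 -0.   -1.34 -0.26]
side 307 theta pct [0.086 0.11  0.155 0.367 0.519]
```

```bash

python3 -m pendant '[{"fingers":1,"translation":[0,0,0.1],"twist":0},{"fingers":1,"translation":[0,0,0.2],"twist":0},{"fingers":1,"translation":[0,0,0.2],"twist":0}]'|grep -E "tcp|wrist"
python3 -m pendant '[{"fingers":1,"translation":[0,0,0.1],"twist":0},{"fingers":1,"translation":[0,0,0.1],"twist":0},{"fingers":1,"translation":[0,0,0.1],"twist":0}]'|grep -E "tcp|wrist"
python3 -m pendant '[{"fingers":1,"translation":[0,0,0.1],"twist":0},{"fingers":1,"translation":[0,0,0.1],"twist":0},{"fingers":1,"translation":[0,0,0.1],"twist":0}]'|grep -E "tcp|wrist"
python3 -c "
from h import *
show()"
```

```text
tcp_pos: [0.7195, 0.0034, 0.126]
wrist_force: [-0.1, -0.2, -0.1]
tcp_pos: [0.7196, 0.0033, 0.1252]
wrist_force: [-0.5, -0.3, -0.5]
tcp_pos: [0.7197, 0.0033, 0.1251]
wrist_force: [-2.8, 0.8, 4.5]
t17.8 tcp [0.7197 0.0033 0.1251] r 0.2568 lat 0.0015 h 0.0351 w -0.0001 | F f -2.8 l 0.7 z 4.5 | toolyaw(y) 3.102 rad j [ 0.22  0.65  0.4   0.   -1.33 -0.26]
```

Contact is at exactly the home height: TCP h 0.035 = 16 mm lid + 19 mm nose. Now I'll retreat and check.

```bash

python3 -m pendant '[{"fingers":1,"translation":[0,0,-2],"twist":0},{"fingers":1,"translation":[0,0,-6],"twist":0},{"fingers":1,"translation":[0,0,-11],"twist":0},{"fingers":1,"translation":[0,0,-15],"twist":0},{"fingers":1,"translation":[0,0,-15],"twist":0}]'
python3 - <<'E'
from h import *
from plant import capture
show();c=capture("side");C=cloud(c);d=C[...,:2]-H;r=d@f;la=d@l;h=C[...,2]-.09
m=(abs(la)<.13)&(r>.02)&(r<.25)&(h>0)&(h<.05);q=np.polyfit(r[m],h[m],1);print("lid slope, h0",q,m.sum())
cv2.imwrite("pics/side4.png",c["color"][:,:,::-1])
E
```

```text
clock: 18.25
tcp_pos: [0.7217, 0.0027, 0.2819]
eef_rot: [-0.693, 0.721, -0.004, 0.005]
wrist_force: [0.0, -0.4, 0.4]
width: -0.0003
gripper_force: 0.0
t18.2 tcp [0.7217 0.0027 0.2819] r 0.2588 lat 0.0010 h 0.1919 w -0.0003 | F f 0.0 l -0.4 z 0.4 | toolyaw(y) 3.101 rad j [ 0.22  0.62  0.75  0.   -1.69 -0.26]
lid slope, h0 [-0.00046107  0.01717322] 2919
```

View pics/side4.png

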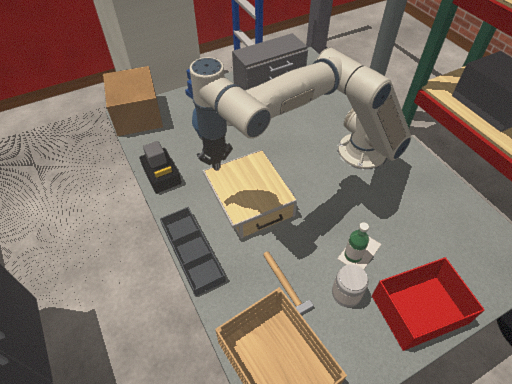

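The lid lies level at home (slope 0, top 16–17 mm above the rim). The robot is clear, the spray, can and hammer haven't moved, and the vase and mug are hidden behind the arm, which never went near them.

```bash
python3 -m pendant '[{"fingers":1,"translation":[0,0,0],"twist":0},{"fingers":1,"translation":[0,0,0],"twist":0}]'; python3 -c "
from plant import finish_job
print(finish_job())"
```

```text
clock: 18.5
tcp_pos: [0.7191, 0.0034, 0.272]
eef_rot: [-0.693, 0.721, 0.001, -0.001]
wrist_force: [0.3, 0.5, -0.0]
width: 0.0003
gripper_force: 0.0
the job is handed in; nothing more can be done
None
```

The job is handed in at 18.5 s: the lid was lowered under control onto the catch, pressed home at about 10 N and measured level afterwards; the arm is clear, and no bystander was touched (the vase and mug were hidden from the camera in the last picture).

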